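Fit the rotor and its hooked cover on the bench centrifuge drive

ROBOT

A 7-joint arm with a two-finger parallel gripper is mounted at the origin on the work surface. World frame = base frame: x ahead of the robot, y to its left, z up, the work surface at z = 0. Lengths are in m, angles in rad, forces in N, time in s.
With the tool pointing down it reaches from about 0.425 to 0.875 m from the base axis. Payload 8.4 kg.
Tool frame: the origin (TCP) lies midway between the tips of the shut fingers; the grasp point (between the pads) lies 19 mm behind it (tcp_to_grasp is the distance from the TCP to the grasp point, in m); z points along the fingers, y is the line along which they close (so a half turn about z gives the same grasp; the last joint's range is limited). The gripper opens to 85 mm and grips with 20 to 120 N. Pads are 22 mm wide; open, the fingers measure 114 mm over their backs; the gripper's body (76 mm by 85 mm) begins 54 mm behind the grasp point. The pads swing forward as they close: fully open they stand 13 mm farther back than shut.
Start: joints at [-1.328, 0.333, 0.04, 1.465, -0.013, 1.343, -0.059], TCP at [0.218, 0.612, 0.231] pointing down, gripper open.
Joint ranges: [-2.58, 2.58], [-0.38, 2.09], [-1.3, 1.39], [0.25, 2.4], [-1.5, 4.64], [0.08, 2.09], [-2.65, 2.65]. Speed limits (rad/s): [2.22, 2.22, 2.79, 2.79, 3.14, 3.14, 3.14].

INTERFACE

Orientations are given as a 3x3 rotation matrix whose columns are the frame's x, y, z axes.
In Python, from cell import * gives the robot as it stands.
- The arm moves only by the shell command python3 -m handwheel 'ROWS' [FORCE]. ROWS is JSON, a list that holds one entry, the list of rows, each a list of 7 numbers: the turn, a rotation vector about the tool's x, y, z in rad, then the shift along the tool's x, y, z in cm, then the gripper command: -1 is fully open, 1 is shut, values between are in proportion. A call has 1 to 12 rows; each row shifts and turns the commanded pose from where the row before left it, along the tool's axes as they then stand; what a row does not reach is not made up. A row lasts 1/12 s, in which the tool goes at most 41.7 mm and 7.16 degrees, less where a joint would pass 70% of its speed; a pose out of reach is approached as far as the arm can. A call with a gripper value outside its range is refused whole. The fingers move at their own pace and stop on an object; FORCE is the grip in N (left out, the last holds). Time passes only in rows, so rows that do not move let the fingers close. It gives the time, the measured TCP pose, the force, the opening and the grip force at its end, in the units of the state.
- sense(): the state, without advancing time (a new reading comes with each control period).
- snapshot(name): name is "scene" or "side" or "wrist"; returns the picture (384x512x3 uint8, red, green, blue); there is no depth.
- camera_info(name): a dict with "camera_matrix" (3x3 intrinsics, pixels), "extrinsics" (4x4, takes a point from camera to world coordinates). Camera axes: x right, y down, z forward; pixel columns grow to the right and rows downward; lengths in m; the calibration is good to about 2 mm. The wrist camera is an equidistant fisheye: a pixel r from the principal point sees the ray r / f radians off the axis. A picture is of the moment at which its call begins: read the wrist's pose just before it. camera_info takes no time and is no camera call; for the wrist camera it gives the pose at the moment of the call.
- close_job(): hands the job in; it is judged then, once.
The state is a dict: "time_s": time; "joints": joint angles; "joint_vel": joint speeds; "tau": joint torques, N m; "tcp_pos": TCP position; "orientation": TCP orientation; "wrist_force": force on the tool from outside, world axes, zero at the start; "wrist_torque": the same for the moment, N m; "width": finger opening in m; "finger_force": force on a finger pad.
Only numpy, scipy, OpenCV 4.12 (cv2) and the standard library are available. Lean on these libraries where they do the work, as an engineer would, in place of code of your own. Each camera call takes 0.05 s, during which the arm holds its last target. There are 200 camera calls.

TASK

Make the small bench centrifuge ready to run: first put the silver rotor on the drive's upright spindle, flat and fully down. Then take the blue cover off its barbed hook without forcing it (raise it, tilt it, back it out over the barb) and set it on the spindle on top of the rotor, fully down. Last, push the red locking slide all the way in so that its tongue lies over the cover's edge, let go of everything, and leave the flask, bottle and tip box where they are.

Things in the scene. Friction and masses are not known exactly. Their poses are not given: they have to be found in the camera images.
- drive: White box-shaped centrifuge drive, fixed to the bench: 215 mm long (its x from -147 to +67), 136 mm wide, top face 70 mm above the bench. Origin on the bench directly below the spindle axis; x points from the red slide (at negative x) towards the spindle, the way the slide closes; z up.
- seat (a point): Centre of the round steel seat (radius 18 mm) at the foot of the spindle, 74 mm above the bench. The steel spindle stands on it: 16 mm diameter, 57 mm tall, its top 9 mm tapered to 6 mm diameter. Axes parallel to the drive's.
- lock (a joint): Position of the red locking slide on the drive's top, in m: 0 = fully open, 0.045 = fully in (end stop). It moves along the drive's +x towards the spindle, about 2 N of dry friction, no spring: it stays where left. It starts between 0 and 0.010.
- lock_tongue (a point): Lower edge of the slide's tongue end, 75 mm minus the joint value from the spindle axis, 143 mm above the bench (4 mm above a seated cover's rim). The tongue is 24 mm wide, 10 mm thick. It is clear of the cover (radius 40 mm) when open and 10 mm over its rim when fully in.
- lock_push (a point): Centre of the slide's outer upright push face (40 mm wide across the drive's y, from 85 to 140 mm above the bench; this point at 115 mm), 135 mm minus the joint value from the spindle axis, on the drive's -x side. It moves with the slide. Push it along the drive's +x.
- rotor: Loose silver disc with 8 dark pockets, diameter 100 mm, 15 mm thick, with a dark hub on top, 44 mm diameter, reaching to 43 mm above the underside: grip the hub. A 20 mm bore goes right through. It lies on the bench. Origin at the centre of the underside, z up along the bore. 0.25 to 0.46 kg.
- stand: Fixed steel hook stand. Origin on the bench below the hanging place (the cover hangs within 6 mm of it); x along the hook towards its tip, z up. Round bar of 8 mm diameter: post at x = -78 mm, then a level prong, axis 150 mm above the bench, to x = +34 mm, then bent up. The post ends at the prong. Base plate 100 x 100 x 12 mm centred under the post.
- hook_knee (a point): On the bar's axis, the bend where the level prong ends and the bar rises at 60 degrees from the level for 32 mm: stand x = +34 mm, 150 mm above the bench.
- hook_tip (a point): On the bar's axis, the top of the bent-up end: stand x = +50 mm, 178 mm above the bench. From here a short barb points back towards the post (9 mm back, 4 mm down).
- cover: Loose blue cover hanging level on the hook. Disc 80 mm diameter, 22 mm thick, blind bore from below 20 mm diameter, 17 mm deep. On it an upright arch, 36 mm wide (y), 10 mm thick (x), to 66 mm, and a yellow grip block above. Origin at the centre of the underside, z up along the bore, x along the hook at the start. 0.15 to 0.29 kg. On the seated rotor the origin is 43 mm above the seat.
- cover_eye (a point): Middle of the upper edge of the arch's opening, 54 mm above the underside; it rests on the prong at the start. The opening is 24 mm wide (y), 22 to 54 mm high. Upright it cannot pass the hook's end. Way out: this point 10 mm above the prong's axis at stand x = 18 mm, tilt 40 degrees about it (block towards the post, disc out), then 95 mm outward rising at 45 degrees; only then level it.
- cover_grip (a point): Centre of the cover's yellow grip block, 81 mm above its underside: 36 mm along y, 18 mm along x, 30 mm tall (66 to 96 mm). Grip it across the cover's y, so that the hook's end stays between the fingers.
- flask: Bystander: clear flat culture flask with a yellow cap, lying on the bench, about 85 x 160 x 36 mm. Origin at the underside.
- medium: Bystander: amber bottle with a blue cap, 66 mm diameter, 140 mm tall. Origin at the centre of the underside.
- tipbox: Bystander: grey pipette-tip box with an orange lid, 122 x 87 x 63 mm. Origin at the centre of the underside.
Things that resemble listed ones, but are neither listed nor needed, are in the scene too. Of the things that look like the rotor, take the one that is farthest to the robot's right at the start.

How it is judged:
On the way, in this order (a step that is already met when the one before it is completed fails the run):
1. the rotor is fully down on the spindle, the cover not yet on it (horizontal distance between rotor and seat below 0.004 m and z of rotor in the frame of seat between -0.003 and 0.003 m and angle between rotor's own z axis and vertical below 0.06 rad and distance between cover and seat above 0.1 m), for 0.2 s.
2. the cover is fully down on the rotor, the slide still open (horizontal distance between each of rotor, cover and seat below 0.004 m and z of rotor in the frame of seat between -0.003 and 0.003 m and angle between each of rotor, cover's own z axis and vertical below 0.06 rad and z of cover in the frame of seat between 0.0395 and 0.0465 m and value of joint lock below 0.034 m), for 0.2 s.
At the end, for the whole second after the job is handed in: Rotor on the seat (axis within 4 mm of the spindle's, underside within 3 mm of the seat, level within 0.06 rad); cover on the rotor (axis within 4 mm, underside 43 mm above the seat within 3.5 mm, level within 0.06 rad); locking slide at 39 mm or more of its 45 mm; both parts at rest (horizontal distance between each of rotor, cover and seat below 0.004 m and z of rotor in the frame of seat between -0.003 and 0.003 m and angle between each of rotor, cover's own z axis and vertical below 0.06 rad and z of cover in the frame of seat between 0.0395 and 0.0465 m and value of joint lock above 0.039 m and linear speed of each of cover, rotor below 0.02 m/s); the robot touches nothing.
It fails at once if the cover is forced against the hook (over 40 N) (contact force between cover and stand above 40 N).
It fails at once if the flask is shifted by more than 30 mm (distance of flask from where it was at the start of the episode above 0.03 m).
It fails at once if the bottle is shifted by more than 30 mm (distance of medium from where it was at the start of the episode above 0.03 m).
It fails at once if the tip box is shifted by more than 30 mm (distance of tipbox from where it was at the start of the episode above 0.03 m).
It also fails if it takes over 64 s, if anything falls off the work surface, if the arm or the gripper's body presses on something with over 40 N, if the wrist force passes 120 N, or if a joint passes its speed limit or range.

## Working session

There is one attempt and no reset: what is moved stays moved. The work goes in short steps, Python scripts to look and compute and a shell command to move; the robot and the scene stay as the last step left them, time stands still between calls to the robot, and variables do not carry over. Pictures are saved under pics/ and viewed, at most 10 in all, crops included, and the job is handed in when it is done.

```bash
ls; mkdir -p pics
python3 - <<'E'
from cell import *
import cv2,numpy as np
s=sense();print(s)
for n in("scene","side","wrist"):
    c=camera_info(n);print(n,np.round(c["camera_matrix"],1).tolist(),np.round(c["extrinsics"],3).tolist())
    im=snapshot(n);cv2.imwrite(f"pics/{n}0.png",im[:,:,::-1])
a=[cv2.imread(f"pics/{n}0.png") for n in("scene","side")]
for n in("scene","side"):
    cv2.imwrite(f"pics/{n}0b.png",cv2.resize(cv2.imread(f"pics/{n}0.png"),(800,600),interpolation=cv2.INTER_CUBIC))
E
```

```text
pics
{'time_s': 0.0, 'joints': array([-1.3282344 ,  0.33388157,  0.03990673,  1.46629683, -0.01338926,
        1.34330886, -0.0584769 ]), 'joint_vel': array([-0.00018322,  0.00018345, -0.00029292,  0.00087379, -0.00092839,
        0.0001052 , -0.00038278]), 'tau': array([ 3.27187290e-04, -6.58572507e+01,  1.36562973e+00, -4.05547035e+01,
        1.68716657e-02,  1.26406303e-02, -8.22265179e-06]), 'tcp_pos': array([0.21773916, 0.61194647, 0.23042819]), 'orientation': array([[-9.42157894e-01,  3.35169099e-01, -4.21035812e-04],
       [ 3.35169338e-01,  9.42156590e-01, -1.57316131e-03],
       [-1.30593395e-04, -1.62328465e-03, -9.99998674e-01]]), 'wrist_force': array([ 0.49637347,  0.35439815, -1.44509802]), 'wrist_torque': array([-0.03653511, -0.01506263, -0.0396098 ]), 'finger_force': 0.0, 'width': 0.08564499123996977}
scene [[375.8, 0.0, 259.6], [0.0, 375.8, 198.8], [0.0, 0.0, 1.0]] [[0.629, 0.515, -0.583, 1.264], [0.778, -0.414, 0.473, -0.553], [0.002, -0.751, -0.661, 0.926], [0.0, 0.0, 0.0, 1.0]]
side [[458.5, 0.0, 256.9], [0.0, 458.5, 196.0], [0.0, 0.0, 1.0]] [[0.98, -0.142, 0.141, 0.36], [-0.199, -0.615, 0.763, -1.065], [-0.022, -0.776, -0.631, 1.0], [0.0, 0.0, 0.0, 1.0]]
wrist [[297.3, 0.0, 254.3], [0.0, 297.3, 195.1], [0.0, 0.0, 1.0]] [[0.336, 0.901, 0.276, 0.147], [0.942, -0.32, -0.101, 0.637], [-0.002, 0.294, -0.956, 0.374], [0.0, 0.0, 0.0, 1.0]]
```

View pics/scene0b.png

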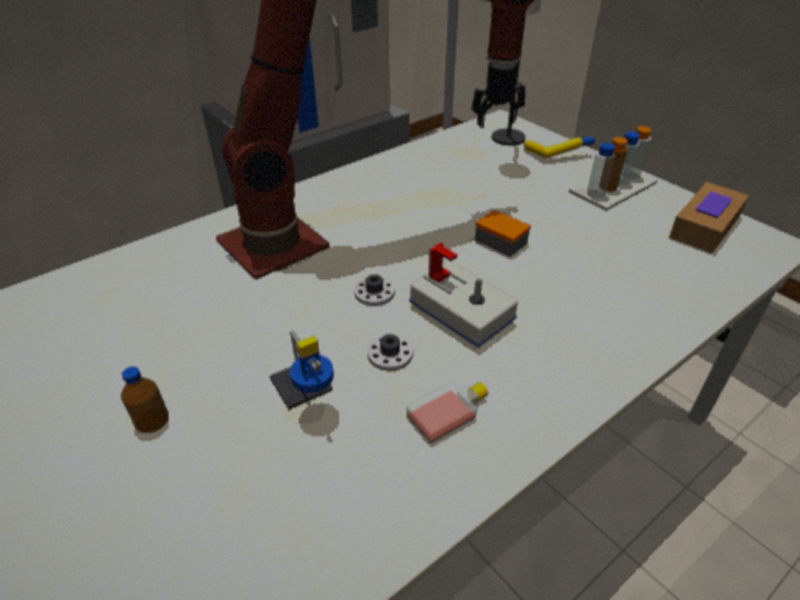

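View pics/side0b.png

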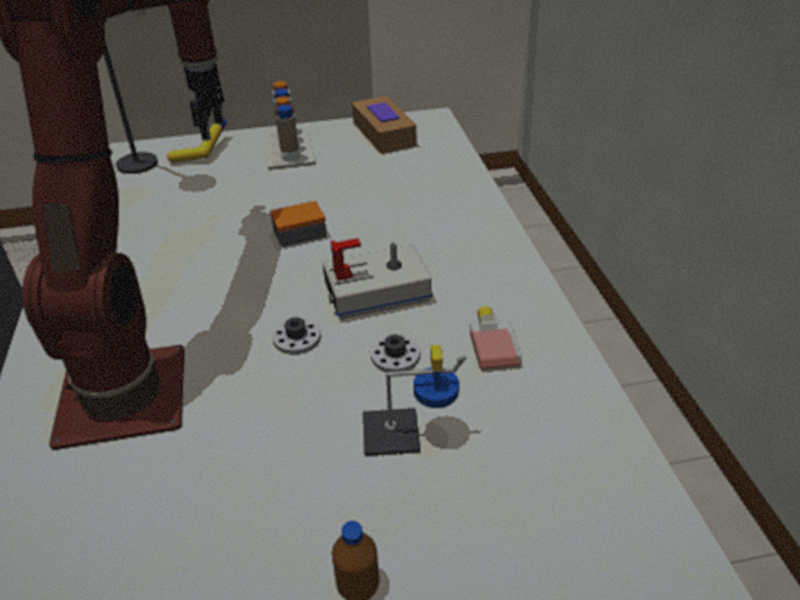

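The scene view (800x600 scale) shows the two rotors at (375,290) and (390,350), the cover on its hook at (310,365), the drive spindle at (479,290) and the red slide at (440,262). The side view shows the rotors at (297,335) and (395,352), the cover at (437,380), the spindle at (394,255) and the slide at (345,258).

```bash
cat > h.py <<'E'
from cell import *
import cv2,numpy as np
from scipy.optimize import least_squares
def ray(c,uv):
    K=np.array(c["camera_matrix"]);T=np.array(c["extrinsics"])
    p=np.array([(uv[0]-K[0,2])/K[0,0],(uv[1]-K[1,2])/K[1,1]])
    if c.get("fish"):
        r=np.linalg.norm(p)+1e-12;d=np.r_[p/r*np.sin(r),np.cos(r)]
    else: d=np.r_[p,1]
    return T[:3,3],T[:3,:3]@d/np.linalg.norm(d)
def onz(c,uv,z):
    o,d=ray(c,uv);return o+d*(z-o[2])/d[2]
def tri(*cu):
    A=0;b=0
    for c,uv in cu:
        o,d=ray(c,uv);P=np.eye(3)-np.outer(d,d);A=A+P;b=b+P@o
    return np.linalg.solve(A,b)
def wrist(name):
    c=camera_info("wrist");c["fish"]=1;im=snapshot("wrist");cv2.imwrite("pics/"+name,im[:,:,::-1])
    np.save("pics/"+name+".npy",np.array([c["camera_matrix"],np.array(c["extrinsics"])[:3,:3],]));import pickle;pickle.dump(c,open("pics/"+name+".pkl","wb"))
    return c,im
def load(name):
    import pickle;return pickle.load(open("pics/"+name+".pkl","rb"))
def proj(c,P):
    K=np.array(c["camera_matrix"]);T=np.array(c["extrinsics"]);p=T[:3,:3].T@(np.asarray(P)-T[:3,3])
    if c.get("fish"):
        r=np.hypot(p[0],p[1])+1e-12;q=p[:2]/r*np.arctan2(r,p[2])
    else:q=p[:2]/p[2]
    return q*K[0,0]+K[:2,2]
E
sed -i '/np.save/s/np.save.*;import/import/' h.py
python3 - <<'E'
from h import *
S=camera_info("scene");D=camera_info("side");k=1/1.5625
t=lambda a,b:print(np.round(tri((S,np.array(a)*k),(D,np.array(b)*k)),3))
print("rotors");t((375,278),(296,323));t((390,339),(395,339))
for p in((375,278),(390,339)):print(onz(S,np.array(p)*k,.043))
for p in((296,323),(395,339)):print(onz(D,np.array(p)*k,.043))
print("spindle top");t((479,280),(394,244))
print("grip block c");t((308,347),(437,358))
print("hooktip");t((318,370),(462,359))
print("post top");t((293,334),(389,374))
print("red top");t((436,247),(338,243))
print("drive corners scene",[np.round(onz(S,np.array(p)*k,.07),3) for p in((411,290),(482,337),(516,300),(446,262))])
print("drive corners side",[np.round(onz(D,np.array(p)*k,.07),3) for p in((338,308),(431,294),(410,247))])
for nm,p,z in(("flask",(440,413),.036),("cap",(480,390),.018),("tip",(503,227),.063)):print(nm,onz(S,np.array(p)*k,z))
E
```

```text
rotors
[0.35  0.092 0.044]
[ 0.54  -0.009  0.047]
[0.34455063 0.09662754 0.043     ]
[ 0.53539819 -0.00529509  0.043     ]
[0.35059379 0.08822027 0.043     ]
[ 0.54085515 -0.00620757  0.043     ]
spindle top
[0.582 0.206 0.127]
grip block c
[ 0.574 -0.219  0.18 ]
hooktip
[ 0.618 -0.225  0.169]
post top
[ 0.494 -0.207  0.148]
red top
[0.461 0.187 0.159]
drive corners scene [array([0.46 , 0.115, 0.07 ]), array([0.674, 0.132, 0.07 ]), array([0.636, 0.276, 0.07 ]), array([0.431, 0.249, 0.07 ])]
drive corners side [array([0.44 , 0.084, 0.07 ]), array([0.637, 0.086, 0.07 ]), array([0.63 , 0.267, 0.07 ])]
flask [ 0.75034797 -0.05100198  0.036     ]
cap [0.74665861 0.06144674 0.018     ]
tip [0.40280313 0.47754615 0.063     ]
```

```bash
python3 -m handwheel '[[[0,0,0,-3.0,-2.8,-0.5,-1],[0,0,0,-3.0,-2.8,-0.5,-1],[0,0,0,-3.0,-2.8,-0.5,-1],[0,0,0,-3.0,-2.8,-0.5,-1],[0,0,0,-3.0,-2.8,-0.5,-1],[0,0,0,-3.0,-2.8,-0.5,-1],[0,0,0,-3.0,-2.8,-0.5,-1],[0,0,0,-3.0,-2.8,-0.5,-1],[0,0,0,-3.0,-2.8,-0.5,-1],[0,0,0,-3.0,-2.8,-0.5,-1],[0,0,0,-3.0,-2.8,0,-1],[0,0,0,0,0,0,-1]]]'
python3 -c "
from h import *
wrist('w1.png')"
python3 -m handwheel '[[[0,0,-0.1,-3.0,-2.8,0,-1],[0,0,-0.1,-3.0,-2.8,0,-1],[0,0,0,-3.0,-2.8,0,-1],[0,0,0,-3.0,-2.8,0,-1],[0,0,0,-2,-2,0,-1],[0,0,0,0,0,0,-1],[0,0,0,0,0,0,-1]]]'
python3 -c "
from h import *
wrist('w2.png')
a=cv2.imread('pics/w1.png');b=cv2.imread('pics/w2.png')
cv2.imwrite('pics/w12.png',cv2.resize(np.vstack([a[:,:],b]),None,fx=.78,fy=.78))
cv2.imwrite('pics/w1b.png',cv2.resize(a,(800,600),interpolation=cv2.INTER_CUBIC))
cv2.imwrite('pics/w2b.png',cv2.resize(b,(800,600),interpolation=cv2.INTER_CUBIC))
print(sense()['orientation'])"
```

```text
time_s: 1.15
tcp_pos: [0.4293, 0.2036, 0.282]
orientation: [[-0.939, 0.345, 0.002], [0.345, 0.939, -0.001], [-0.002, -0.0, -1.0]]
wrist_force: [0.6, -1.3, -0.3]
width: 0.0857
finger_force: 0.0
time_s: 1.78
tcp_pos: [0.5341, 0.055, 0.2808]
orientation: [[-0.989, 0.149, -0.001], [0.149, 0.989, -0.001], [0.001, -0.001, -1.0]]
wrist_force: [-0.2, 1.3, -0.8]
width: 0.0854
finger_force: 0.0
[[-9.89250361e-01  1.46226926e-01 -1.18686633e-03]
 [ 1.46227187e-01  9.89251025e-01 -1.35793891e-04]
 [ 1.15425201e-03 -3.07886281e-04 -9.99999286e-01]]
```

View pics/w1b.png

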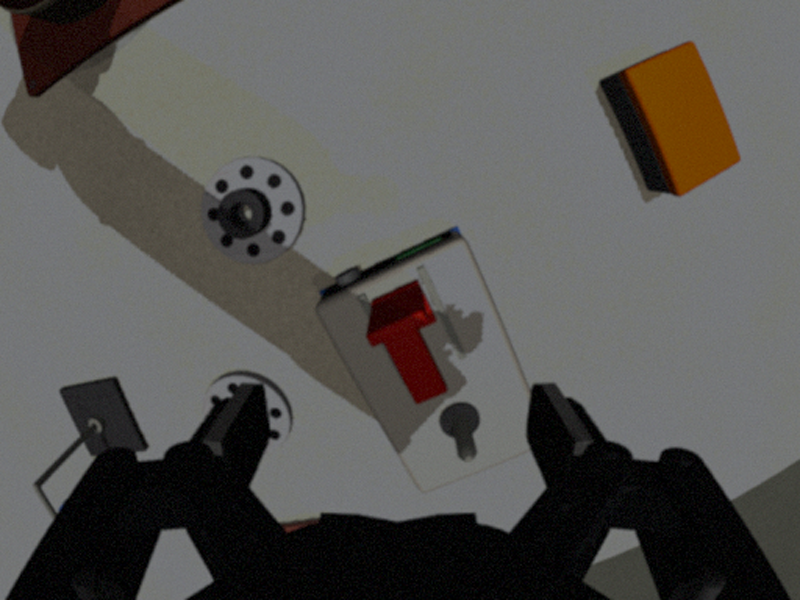

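View pics/w2b.png

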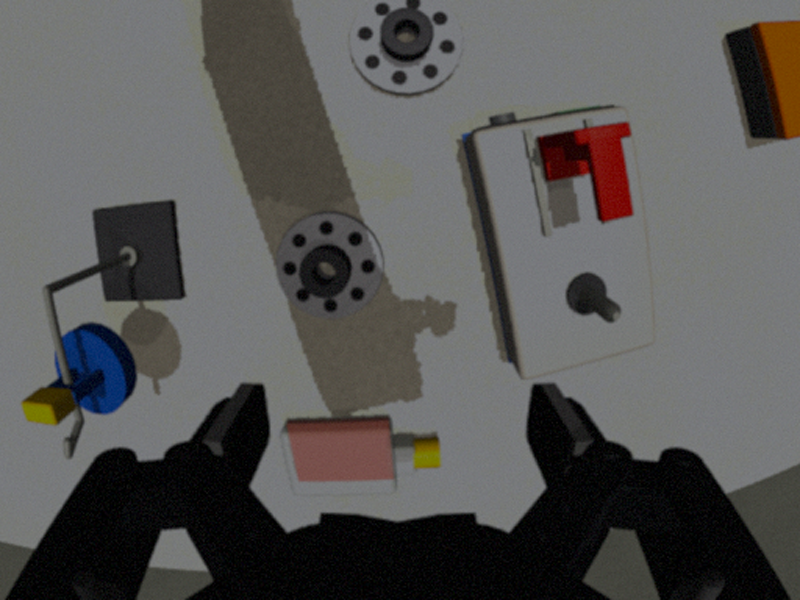

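w1 and w2 show the drive with the slide (tongue end near (430,395) / (618,218)), its spindle tip at (467,455) / (614,313), the target rotor hub at (326,268) in w2, the grip block at (48,406), and the hook tip at (70,450).

Run:
```python
from h import *
a=load('w1.png');b=load('w2.png');k=1/1.5625
A=lambda p:np.array(p)*k
# refine hub in w2
im=cv2.imread('pics/w2.png');g=cv2.cvtColor(im,cv2.COLOR_BGR2GRAY)
x0,y0=[int(v) for v in A((326,268))]
r=18;cr=g[y0-r:y0+r,x0-r:x0+r];m=(cr<55).astype(np.uint8)
n,l,st,ce=cv2.connectedComponentsWithStats(m)
for i in range(1,n):
    if st[i,4]>150: print("dark",st[i],ce[i]+[x0-r,y0-r])
# disc grey ellipse by brightness around
print("hub top",onz(b,A((326,268)),.043),"disc",onz(b,A((331,265)),.015))
print("spindle tri",tri((a,A((467,455))),(b,A((614,313)))))
print("tip z.131",onz(a,A((467,456)),.129),onz(b,A((615,314)),.129))
print("seat",onz(a,A((460,420)),.074),onz(b,A((586,294)),.074))
for c,ps in((a,((318,307),(466,233),(532,385),(422,491))),(b,((473,138),(628,108),(653,343),(522,377)))):
    P=[onz(c,A(p),.07) for p in ps];print(np.round(P,3))
    for i,j in((0,3),(1,2)):
        d=P[j]-P[i];print("ang",np.arctan2(d[1],d[0]),np.linalg.norm(d))
print("post foot",onz(b,A((129,256)),.012),"posttop",onz(b,A((48,291)),.15),"tip",onz(b,A((69,450)),.176),"knee",onz(b,A((79,418)),.15),"block top",onz(b,A((44,407)),.192))
print("posttop",onz(a,A((38,485)),.15), onz(a,A((95,426)),.012))
print(sense()['tcp_pos'])
```

```text
dark [  0   3  35  33 874] [207.35812357 173.18535469]
hub top [ 0.5337823  -0.00678708  0.043     ] disc [ 0.53719872 -0.00708422  0.015     ]
spindle tri [0.57874101 0.20606505 0.12758241]
tip z.131 [0.57849978 0.20585655 0.129     ] [0.57918165 0.20630775 0.129     ]
seat [0.57891455 0.20673405 0.074     ] [0.5795608  0.20522848 0.074     ]
[[0.441 0.13  0.07 ]
 [0.425 0.261 0.07 ]
 [0.571 0.277 0.07 ]
 [0.648 0.148 0.07 ]]
ang 0.08578962447514467 0.20761251928524016
ang 0.10647268772917005 0.14735426679313163
[[0.445 0.125 0.07 ]
 [0.43  0.259 0.07 ]
 [0.638 0.275 0.07 ]
 [0.647 0.146 0.07 ]]
ang 0.10325585142419058 0.20316303258099108
ang 0.0788732384758315 0.20855383288874701
post foot [ 0.49252976 -0.21508265  0.012     ] posttop [ 0.49224238 -0.20780604  0.15      ] tip [ 0.61598584 -0.22436712  0.176     ] knee [ 0.60054346 -0.22345188  0.15      ] block top [ 0.56877504 -0.21243328  0.192     ]
posttop [ 0.49110009 -0.20457082  0.15      ] [ 0.49609768 -0.22176613  0.012     ]
[0.5335249  0.05650822 0.28078723]
```

```bash
python3 -m handwheel '[[[0,0,0,-0.5,-3.1,0,-1],[0,0,0,-0.6,-3.2,0,-1],[0,0,0,0,0,4,-1],[0,0,0,0,0,4,-1],[0,0,0,0,0,4,-1],[0,0,0,0,0,4,-1],[0,0,0,0,0,3,-1],[0,0,0,0,0,3,-1],[0,0,0,0,0,0,-1],[0,0,0,0,0,0,-1]]]' 60
python3 -c "
from h import *
c,im=wrist('w3.png');cv2.imwrite('pics/w3b.png',im[200:,100:400,::-1]);print(sense()['tcp_pos'],sense()['orientation'])"
```

```text
time_s: 2.67
tcp_pos: [0.5342, -0.0067, 0.0606]
orientation: [[-0.99, 0.144, -0.003], [0.144, 0.99, -0.0], [0.003, -0.001, -1.0]]
wrist_force: [0.0, 0.2, 1.2]
width: 0.0858
finger_force: 0.0
[ 0.53564745 -0.007035    0.06227697] [[-9.89471419e-01  1.44728380e-01 -8.46565298e-05]
 [ 1.44728350e-01  9.89471383e-01  2.93401564e-04]
 [ 1.26228747e-04  2.78060262e-04 -9.99999953e-01]]
```

View pics/w3b.png

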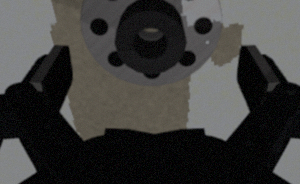

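The hub's bore shows at crop (150,39), full-frame about (250,238), centred between the fingers.

Run:
```python
from h import *
c=load('w3.png')
print(onz(c,(250,238),.043),proj(c,(0.5355,-0.007,.043)),proj(c,(.5355,-.007,.015)),onz(c,(250,232),.043))
g=cv2.imread('pics/w3.png',0)
print(g[215:262,250].tolist());print(g[236,205:300].tolist())
```

```text
[ 0.53454468 -0.00976639  0.043     ] [254.82353563 238.82921108] [254.81926379 221.36057483] [ 0.53066154 -0.00917645  0.043     ]
[23, 25, 18, 19, 26, 23, 24, 22, 19, 26, 17, 18, 31, 52, 76, 77, 69, 49, 34, 38, 40, 39, 39, 43, 47, 37, 23, 14, 11, 8, 15, 6, 5, 9, 14, 11, 12, 7, 6, 12, 16, 11, 10, 14, 24, 25, 31]
[82, 84, 83, 85, 81, 80, 78, 86, 84, 79, 53, 27, 16, 17, 20, 14, 16, 14, 15, 18, 19, 25, 20, 23, 14, 16, 21, 15, 27, 21, 8, 12, 13, 4, 20, 36, 46, 42, 41, 39, 42, 39, 43, 38, 36, 39, 34, 42, 36, 39, 42, 37, 39, 45, 44, 43, 37, 28, 4, 14, 13, 20, 21, 22, 18, 14, 23, 20, 22, 21, 25, 14, 24, 27, 24, 20, 25, 19, 16, 20, 52, 76, 78, 80, 83, 82, 84, 85, 80, 83, 82, 78, 82, 83, 88]
```

```bash
python3 -m handwheel '[[[0,0,0,0.3,-0.3,2.3,-1],[0,0,0,0,0,2.3,-1],[0,0,0,0,0,0,-1],[0,0,0,0,0,0,1],[0,0,0,0,0,0,1],[0,0,0,0,0,0,1],[0,0,0,0,0,0,1],[0,0,0,0,0,0,1],[0,0,0,0,0,0,1],[0,0,0,0,0,0,1],[0,0,0,0,0,0,1]]]' 60
```

```text
time_s: 3.63
tcp_pos: [0.5335, -0.0104, 0.0175]
orientation: [[-0.989, 0.147, 0.003], [0.147, 0.989, 0.002], [-0.002, 0.002, -1.0]]
wrist_force: [-4.1, 1.7, 14.0]
width: 0.0421
finger_force: 59.4
```

```bash
python3 -m handwheel '[[[0,0,0,0,0,-1,1],[0,0,0,0,0,-2.5,1],[0,0,0,0,0,-3,1],[0,0,0,0,0,-3,1],[0,0,0,0,0,-3,1],[0,0,0,0,0,-3,1],[0,0,0,0,0,-3,1],[0,0,0,0,0,0,1]]]'
python3 -m handwheel '[[[0,0,0,0,2,0,1],[0,0,0,-0.2,2.5,0,1],[0,0,0,-0.2,2.5,0,1],[0,0,0,-0.2,2.5,0,1],[0,0,0,-0.2,2.5,0,1],[0,0,0,-0.2,2.5,0,1],[0,0,0,-0.2,2.5,0,1],[0,0,0,-0.1,2,0,1],[0,0,0,0,2,0,1],[0,0,0,0,1,0,1],[0,0,0,0,0,0,1],[0,0,0,0,0,0,1]]]'
python3 -c "
from h import *
c,im=wrist('w4.png');cv2.imwrite('pics/w4b.png',im[:,:,::-1]);print(sense()['tcp_pos'],sense()['orientation'])
D=camera_info('side');x=snapshot('side');S=snapshot('scene');cv2.imwrite('pics/s4.png',np.hstack([cv2.resize(x[100:220,180:310,::-1],(390,360)),cv2.resize(S[100:240,220:350,::-1],(390,360))]))"
```

```text
time_s: 4.3
tcp_pos: [0.5347, -0.0113, 0.2069]
orientation: [[-0.989, 0.147, 0.009], [0.147, 0.989, 0.002], [-0.008, 0.003, -1.0]]
wrist_force: [1.1, -0.4, -1.6]
width: 0.0422
finger_force: 62.0
time_s: 5.3
tcp_pos: [0.577, 0.2044, 0.2001]
orientation: [[-0.989, 0.146, -0.0], [0.146, 0.989, -0.001], [0.0, -0.001, -1.0]]
wrist_force: [1.2, -0.3, -3.4]
width: 0.0424
finger_force: 61.9
[0.57718061 0.20336729 0.20031018] [[-9.89038336e-01  1.47658878e-01 -1.57246933e-04]
 [ 1.47658962e-01  9.89037802e-01 -1.02780300e-03]
 [ 3.75892340e-06 -1.03975549e-03 -9.99999459e-01]]
```

View pics/w4b.png

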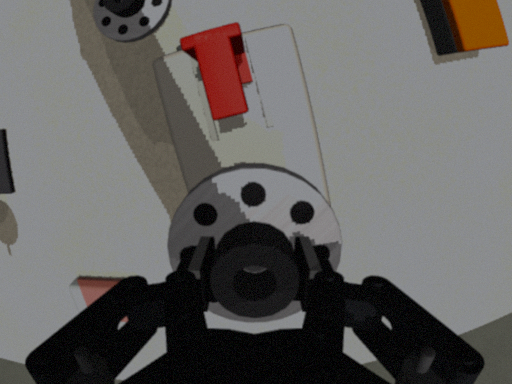

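The rotor is held level; its bore sits at about (256,283), hub outline columns 210-303.

Run:
```python
from h import *
c=load('w4.png')
im=cv2.imread('pics/w4.png');g=cv2.GaussianBlur(cv2.cvtColor(im,cv2.COLOR_BGR2GRAY),(0,0),1)
print(g[215:325:2,256].tolist());print(g[285,200:312:2].tolist())
T=np.array([0.57718061,0.20336729,0])
t=np.linspace(0,6.283,13)[:-1]
for uv in((256,283),(256,278),(256,272)):print(onz(c,uv,.2265)[:2]-T[:2])
for z,r in((.2265,.022),(.2265,.010),(.1985,.05)):
    P=np.array([proj(c,T+[r*np.cos(a),r*np.sin(a),z]) for a in t]);print(z,r,P.min(0).round(1),P.max(0).round(1))
```

```text
[140, 139, 135, 95, 29, 15, 15, 14, 12, 14, 12, 14, 15, 12, 15, 22, 23, 22, 24, 23, 23, 24, 23, 22, 22, 29, 39, 43, 51, 33, 11, 11, 8, 10, 12, 13, 13, 12, 12, 10, 11, 12, 14, 22, 27, 25, 26, 26, 24, 26, 27, 47, 78, 97, 130]
[6, 9, 9, 6, 5, 11, 19, 19, 20, 19, 22, 23, 23, 21, 21, 20, 18, 11, 12, 13, 11, 9, 10, 9, 13, 12, 12, 12, 13, 12, 9, 9, 12, 9, 11, 10, 12, 13, 17, 22, 21, 22, 21, 22, 23, 24, 24, 23, 22, 17, 7, 5, 6, 10, 9, 8]
[0.00341216 0.00093238]
[0.0006184  0.00133955]
[-0.00265467  0.00181676]
0.2265 0.022 [206.7 234.8] [300.2 313.1]
0.2265 0.01 [231.7 258.8] [274.4 294.3]
0.1985 0.05 [166.9 159.5] [342.8 318.3]
```

```bash
python3 -m handwheel '[[[0,0,0,0.2,0.1,1.5,1],[0,0,0,0,0,2,1],[0,0,0,0,0,1.5,1],[0,0,0,0,0,0.5,1],[0,0,0,0,0,0.5,1],[0,0,0,0,0,0,1],[0,0,0,0,0,0,1]]]'
python3 -m handwheel '[[[0,0,0,0,0,0.5,1],[0,0,0,0,0,0.5,1],[0,0,0,0,0,0,1],[0,0,0,0,0,0,1]]]'
python3 -c "
from h import *
s=sense();print(s['tcp_pos'],s['wrist_force'],s['wrist_torque'])"
```

```text
time_s: 6.03
tcp_pos: [0.5757, 0.2059, 0.1411]
orientation: [[-0.989, 0.147, 0.001], [0.147, 0.989, 0.0], [-0.001, 0.0, -1.0]]
wrist_force: [-0.4, -0.1, -2.8]
width: 0.0422
finger_force: 61.9
time_s: 6.37
tcp_pos: [0.5751, 0.2062, 0.1301]
orientation: [[-0.989, 0.146, -0.0], [0.146, 0.989, -0.0], [0.0, -0.0, -1.0]]
wrist_force: [0.4, -0.1, -2.8]
width: 0.0428
finger_force: 61.9
[0.57507114 0.20620892 0.13007316] [ 0.44823315 -0.12250161 -2.8496583 ] [-0.00093494 -0.01381085  0.00730141]
```

```bash
python3 -m handwheel '[[[0,0,0,0,0,0.8,1],[0,0,0,0,0,0.8,1],[0,0,0,0,0,0.8,1],[0,0,0,0,0,0.8,1],[0,0,0,0,0,0.3,1],[0,0,0,0,0,0,1],[0,0,0,0,0,0,1]]]'
```

```text
time_s: 6.95
tcp_pos: [0.5752, 0.2061, 0.095]
orientation: [[-0.989, 0.146, -0.0], [0.146, 0.989, -0.0], [0.0, -0.0, -1.0]]
wrist_force: [0.7, 0.2, -2.7]
width: 0.0422
finger_force: 61.9
```

```bash
python3 -m handwheel '[[[0,0,0,0,0,0.2,1],[0,0,0,0,0,0.2,1],[0,0,0,0,0,0,1],[0,0,0,0,0,0,1]]]'
```

```text
time_s: 7.28
tcp_pos: [0.5756, 0.2063, 0.0917]
orientation: [[-0.989, 0.146, 0.001], [0.146, 0.989, 0.0], [-0.001, 0.001, -1.0]]
wrist_force: [0.1, -0.0, -0.4]
width: 0.042
finger_force: 62.2
```

```bash
python3 -m handwheel '[[[0,0,0,0,0,0.05,0],[0,0,0,0,0,0,-0.5],[0,0,0,0,0,0,-1],[0,0,0,0,0,0,-1],[0,0,0,0,0,0,-1],[0,0,0,0,0,0,-1],[0,0,0,0,0,-3,-1],[0,0,0,0,0,-4,-1],[0,0,0,0,0,-4,-1],[0,0,0,0,0,-4,-1],[0,0,0,0,0,0,-1],[0,0,0,0,0,0,-1]]]'
python3 -c "
from h import *
c,im=wrist('w5.png');print(sense()['tcp_pos'])
cv2.imwrite('pics/w5b.png',cv2.resize(im[:,:,::-1],(800,600)))"
```

```text
time_s: 8.28
tcp_pos: [0.5766, 0.2066, 0.2437]
orientation: [[-0.989, 0.146, 0.004], [0.146, 0.989, 0.003], [-0.004, 0.003, -1.0]]
wrist_force: [0.4, 0.2, -1.3]
width: 0.0854
finger_force: 0.0
[0.57555381 0.20638676 0.24154044]
```

View pics/w5b.png

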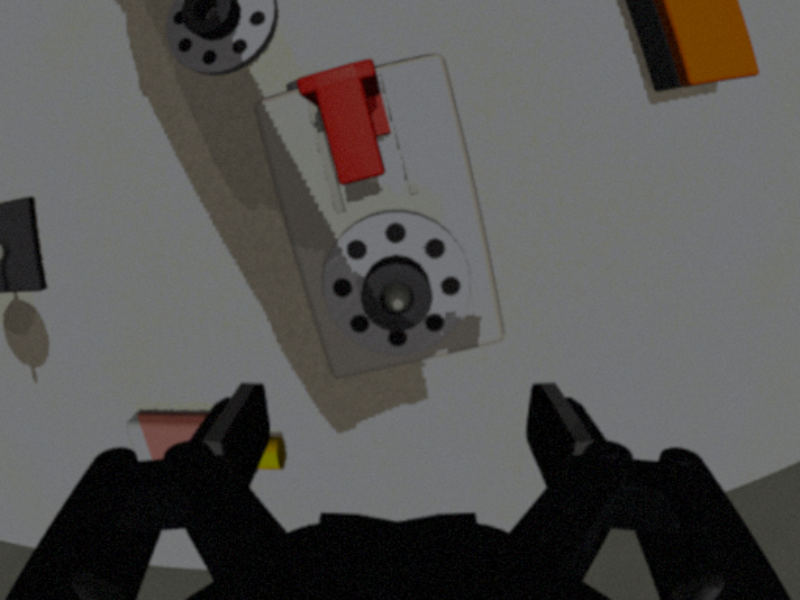

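Rotor is down on the spindle: spindle tip visible in the hub at (398,301); tongue end at (365,180), still well open.

```bash
python3 -c "
from h import *
c=load('w5.png');k=.64
print(onz(c,np.array((398,301))*k,.130),onz(c,np.array((397,284))*k,.117),onz(c,np.array((364,180))*k,.153),onz(c,np.array((337,82))*k,.153))"
python3 -m handwheel '[[[0,0,0,-0.5,-3,-0.2,-1],[0,0,0,-0.5,-3.9,-0.2,-1],[0,0,0,-0.5,-3.9,-0.2,-1],[0,0,0,-0.5,-3.9,-0.2,-1],[0,0,0,-0.5,-3.9,-0.2,-1],[0,0,0,-0.5,-3.9,-0.2,-1],[0,0,0,-0.5,-3.9,-0.2,-1],[0,0,0,-0.5,-3.9,-0.2,-1],[0,0,0,-0.5,-3.9,-0.2,-1],[0,0,0,-0.5,-3.9,-0.2,-1],[0,0,0,-0.5,-3.9,-0.2,-1],[0,0,0,0,0,0,-1]]]'
python3 -m handwheel '[[[0,0,0,0,0,0,-1],[0,0,0,0,0,0,-1]]]'
python3 -c "
from h import *
c,im=wrist('w6.png');s=sense();print(s['tcp_pos'],s['orientation'])
cv2.imwrite('pics/w6b.png',cv2.resize(im[:,:,::-1],(800,600)))"
```

```text
[0.57837835 0.20657757 0.13      ] [0.57164655 0.20701865 0.117     ] [0.50672667 0.20001109 0.153     ] [0.45511668 0.19432434 0.153     ]
time_s: 9.33
tcp_pos: [0.565, -0.2266, 0.262]
orientation: [[-0.988, 0.157, -0.002], [0.157, 0.988, -0.004], [0.002, -0.004, -1.0]]
wrist_force: [-0.5, -0.3, -0.0]
width: 0.0853
finger_force: 0.0
time_s: 9.5
tcp_pos: [0.5677, -0.2169, 0.2613]
orientation: [[-0.989, 0.147, -0.002], [0.147, 0.989, 0.001], [0.002, 0.0, -1.0]]
wrist_force: [0.4, 0.4, -0.7]
width: 0.0851
finger_force: 0.0
[ 0.56811845 -0.21597277  0.26152016] [[-9.89419086e-01  1.45071445e-01 -2.03670898e-03]
 [ 1.45070012e-01  9.89421040e-01  8.35039922e-04]
 [ 2.13630317e-03  5.30739039e-04 -9.99997577e-01]]
```

View pics/w6b.png

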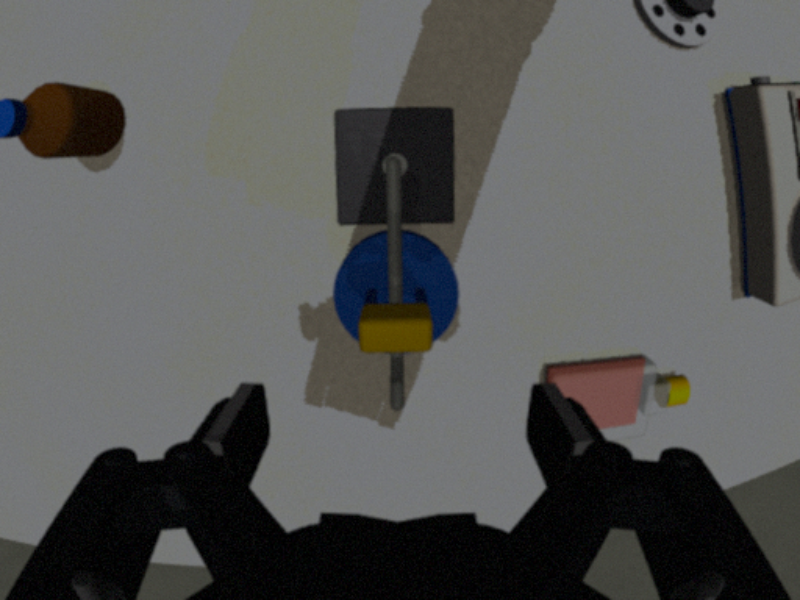

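The view is aligned with the hook: prong runs straight down column ~396, yellow block top face centred at about (396,335), hook tip at (397,405).

Run:
```python
from h import *
c=load('w6.png');k=.64
im=cv2.imread('pics/w6.png');h=cv2.cvtColor(im,cv2.COLOR_BGR2HSV)
m=cv2.inRange(h,(18,120,40),(35,255,255));m[:180]=0;m[:,:200]=0;m[:,300:]=0
n,l,st,ce=cv2.connectedComponentsWithStats(m);i=1+st[1:,4].argmax();print(st[i],ce[i])
print(h[190:230,253,2].tolist())
R=np.array([[-0.9894,.145],[.145,.9894]]);T=np.array([0.5680,-0.2163])
x,y,w,hh,_=st[i]
for nm,uv,z in(("blkL",(x,y+hh*.7),.19),("blkR",(x+w,y+hh*.7),.19),("near edge top",(x+w/2,y+hh),.196),("far bottom edge",(x+w/2,y),.166),("tip",np.array((397,404))*k,.180),("post",np.array((395,165))*k,.154)):
    P=onz(c,uv,z)[:2];print(nm,P,"tool mm",1000*(R.T@(P-T)))
```

```text
[ 230  194   47   32 1336] [252.59206587 210.30688623]
[48, 52, 48, 44, 34, 39, 47, 49, 43, 43, 41, 43, 46, 51, 64, 75, 78, 90, 92, 97, 96, 92, 94, 94, 94, 93, 90, 89, 91, 88, 91, 86, 88, 91, 81, 68, 59, 56, 52, 43]
blkL [ 0.57250452 -0.23708106] tool mm [ -7.47002521 -19.90762801]
blkR [ 0.57785592 -0.20108644] tool mm [-7.54548344 16.48140273]
near edge top [ 0.58061078 -0.21987465] tool mm [-12.9954339   -1.70819893]
far bottom edge [ 0.56438795 -0.21753702] tool mm [ 3.39439352 -1.74765112]
tip [ 0.61751617 -0.22496029] tool mm [-50.24704543  -1.38865028]
post [ 0.49204649 -0.20734395] tool mm [76.44703   -2.1521467]
```

```bash
python3 -m handwheel '[[[0,0,0,-0.5,-0.2,1,-1],[0,0,0,0,0,3,-1],[0,0,0,0,0,3,-1],[0,0,0,0,0,2,-1],[0,0,0,0,0,1.1,-1],[0,0,0,0,0,0,-0.6],[0,0,0,0,0,0,-0.2],[0,0,0,0,0,0,0],[0,0,0,0,0,0,0.1]]]' 40
python3 -m handwheel '[[[0,0,0,0,0,0,0.2],[0,0,0,0,0,0,0.3],[0,0,0,0,0,0,1],[0,0,0,0,0,0,1],[0,0,0,0,0,0,1],[0,0,0,0,0,0,1]]]' 60
```

```text
time_s: 10.3
tcp_pos: [0.5738, -0.2203, 0.1633]
orientation: [[-0.989, 0.146, 0.002], [0.146, 0.989, -0.0], [-0.002, -0.0, -1.0]]
wrist_force: [0.2, 0.6, -0.0]
width: 0.0392
finger_force: 0.0
time_s: 10.8
tcp_pos: [0.5738, -0.2202, 0.1634]
orientation: [[-0.989, 0.146, 0.003], [0.146, 0.989, -0.0], [-0.002, 0.0, -1.0]]
wrist_force: [-0.4, 0.9, 6.6]
width: 0.0351
finger_force: 59.1
```

```bash
python3 -m handwheel '[[[0,0,0,0,0,-0.3,1],[0,0,0,0,0,-0.3,1],[0,0,0,-0.4,0,0,1],[0,0,0,-0.5,0,0,1],[0,0,0,-0.5,0,0,1],[0,0,0,0,0,0,1],[0,0,0,0,0,0,1]]]'
python3 -c "
from h import *
c,im=wrist('w7.png');s=sense();print(s['tcp_pos'],s['wrist_force'])
D=snapshot('side');cv2.imwrite('pics/s7.png',cv2.resize(D[180:300,200:330,::-1],(780,720)))
cv2.imwrite('pics/w7b.png',np.hstack([cv2.resize(im[100:340,130:380,::-1],(375,360)),cv2.resize(D[190:300,215:325,::-1],(360,360),interpolation=cv2.INTER_CUBIC)]))"
```

```text
time_s: 11.38
tcp_pos: [0.5869, -0.2221, 0.1674]
orientation: [[-0.989, 0.146, -0.001], [0.146, 0.989, -0.0], [0.001, -0.0, -1.0]]
wrist_force: [0.4, -1.0, -1.6]
width: 0.0352
finger_force: 59.8
[ 0.58663869 -0.22220777  0.16743927] [ 0.11481246  0.10208921 -1.97193056]
```

View pics/w7b.png

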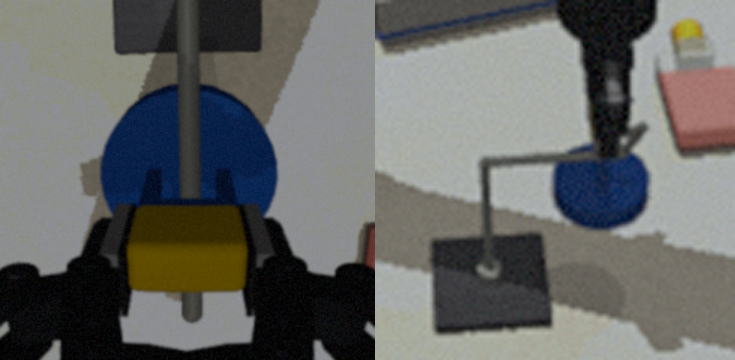

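The block is gripped squarely, prong centred between the fingers at column ~190 of the crop; the cover hangs freely off the prong and level.

```bash
python3 -m handwheel '[[[0,0,0,0,0,-0.2,1],[0,-0.1,0,0.09,0,0,1],[0,-0.1,0,0.09,0,0,1],[0,-0.1,0,0.1,0,0,1],[0,-0.1,0,0.09,0,0,1],[0,0,0,0,0,0,1],[0,0,0,0,0,0,1]]]'
python3 -m handwheel '[[[0,-0.1,0,0.09,0,0,1],[0,-0.1,0,0.1,0,0,1],[0,-0.1,0,0.09,0,0,1],[0,0,0,0,0,0,1],[0,0,0,0,0,0,1]]]'
python3 -c "
from h import *
s=sense();print(s['tcp_pos'],s['wrist_force'],s['wrist_torque'])
R=s['orientation'];p=s['tcp_pos'];print('eye',p+R@[0,0,.0094], np.degrees(np.arcsin(-R[2,0])))"
```

```text
time_s: 12.07
tcp_pos: [0.5816, -0.2209, 0.1691]
orientation: [[-0.912, 0.146, 0.384], [0.136, 0.989, -0.054], [-0.388, 0.003, -0.922]]
wrist_force: [0.6, 0.3, -0.9]
width: 0.0353
finger_force: 60.5
time_s: 12.48
tcp_pos: [0.5807, -0.221, 0.1679]
orientation: [[-0.759, 0.146, 0.634], [0.113, 0.989, -0.093], [-0.641, 0.001, -0.767]]
wrist_force: [-0.1, 0.9, -2.3]
width: 0.0351
finger_force: 60.8
[ 0.58073516 -0.22095275  0.16785216] [-0.11115168  0.9386649  -2.29772949] [ 0.11958774  0.85578852 -0.0413446 ]
eye [ 0.58669819 -0.22182459  0.16063812] 39.874444907977185
```

```bash
python3 -m handwheel '[[[0,0,0,-0.8,0,-0.1,1],[0,0,0,-0.9,0,-0.1,1],[0,0,0,-0.9,0,0,1],[0,0,0,0,0,0,1]]]'
python3 -m handwheel '[[[0,0,0,-0.8,0,-0.1,1],[0,0,0,-0.9,0,-0.1,1],[0,0,0,-0.9,0,-0.1,1],[0,0,0,0,0,0,1]]]'
python3 -c "
from h import *
s=sense();print(s['wrist_force'],s['wrist_torque']);wrist('w8.png')"
```

```text
time_s: 12.82
tcp_pos: [0.6026, -0.2245, 0.1896]
orientation: [[-0.755, 0.146, 0.639], [0.11, 0.989, -0.096], [-0.647, -0.002, -0.763]]
wrist_force: [0.8, 0.5, -1.3]
width: 0.0356
finger_force: 60.7
time_s: 13.15
tcp_pos: [0.6189, -0.2269, 0.2076]
orientation: [[-0.755, 0.146, 0.639], [0.111, 0.989, -0.095], [-0.646, -0.001, -0.763]]
wrist_force: [0.6, 0.4, -1.7]
width: 0.0347
finger_force: 60.7
[ 0.64478132  0.36171212 -1.72217613] [ 0.1648127   0.91697667 -0.04483462]
```

```bash
python3 -m handwheel '[[[0,0,0,-1,0,-0.1,1],[0,0,0,-1,0,-0.1,1],[0,0,0,-1,0,-0.1,1],[0,0,0,-1,0,-0.1,1],[0,0,0,-0.6,0,0,1],[0,0,0,0,0,0,1],[0,0,0,0,0,0,1]]]'
python3 -c "
from h import *
s=sense();p=s['tcp_pos'];R=s['orientation'];print(s['wrist_force'],'eye',p+R@[0,0,.0094])"
```

```text
time_s: 13.78
tcp_pos: [0.6493, -0.2313, 0.2379]
orientation: [[-0.757, 0.146, 0.637], [0.112, 0.989, -0.094], [-0.644, -0.0, -0.765]]
wrist_force: [-0.6, -0.3, -1.7]
width: 0.035
finger_force: 60.7
[-0.60180716 -0.30967519 -1.66183077] eye [ 0.65527529 -0.23221256  0.23072866]
```

```bash
python3 -m handwheel '[[[0,0,0,-1.3,0,-1.6,1],[0,0,0,-1.3,0,-1.6,1],[0,0.1,0,0,0,0,1],[0,0.1,0,0,0,0,1],[0,0.1,0,0,0,0,1],[0,0.1,0,0,0,0,1],[0,0.1,0,0,0,0,1],[0,0.1,0,0,0,0,1],[0,0.1,0,0,0,0,1],[0,0,0,0,0,0,1],[0,0,0,0,0,0,1],[0,0,0,0,0,0,1]]]'
python3 -c "
from h import *
c,im=wrist('w9.png');s=sense();print(s['tcp_pos'],s['wrist_force'],s['orientation'])
cv2.imwrite('pics/w9b.png',im[:,:,::-1])"
```

```text
time_s: 14.78
tcp_pos: [0.648, -0.2322, 0.2789]
orientation: [[-0.989, 0.148, 0.002], [0.148, 0.989, -0.001], [-0.002, -0.001, -1.0]]
wrist_force: [0.0, -0.2, -1.7]
width: 0.0349
finger_force: 60.7
[ 0.64761856 -0.23215594  0.27977615] [-1.33686745 -0.03440662 -1.8108047 ] [[-9.88991982e-01  1.47941422e-01  2.86282641e-03]
 [ 1.47941271e-01  9.88996112e-01 -2.65619548e-04]
 [-2.87062032e-03  1.60834573e-04 -9.99995867e-01]]
```

View pics/w9b.png

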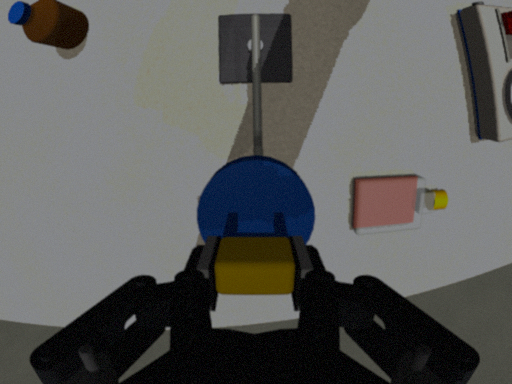

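The cover is off the hook, level in the gripper; blue disc spans columns 197-314 with its far rim at row 156.

Run:
```python
from h import *
c=load('w9.png');im=cv2.imread('pics/w9.png');h=cv2.cvtColor(im,cv2.COLOR_BGR2HSV)
b=cv2.inRange(h,(100,120,30),(130,255,255));b[:,:180]=0;b[:,330:]=0
ys,xs=np.where(b);print("blue",xs.min(),xs.max(),ys.min(),ys.max())
y=cv2.inRange(h,(18,120,40),(35,255,255));y[:,:200]=0;y[:,310:]=0
ys2,xs2=np.where(y);print("yel",xs2.min(),xs2.max(),ys2.min(),ys2.max())
v=h[225:300,255,2];print(v.tolist())
T=np.array([0.6478,-0.2322,0]);R=np.array([[-0.989,.148,0],[.148,.989,0],[0,0,-1]])
t=np.linspace(0,6.283,73)
# outline points (upper half) of the disc -> fit offset
cn=max(cv2.findContours(b,0,1)[0],key=cv2.contourArea)[:,0]
up=cn[(cn[:,1]<205)]
W=np.array([onz(c,u,.238) for u in up])[:,:2]
f=least_squares(lambda q:np.hypot(*(W-q[:2]).T)-q[2],[.65,-.23,.04]).x
print("disc centre/rad",f,"tool mm",1000*R[:2,:2].T@(f[:2]-T[:2]))
for z,nm in((.312,"top"),(.282,"bot")):
  for row in (ys2.min(),ys2.max()):
    P=onz(c,(255,row),z);print(nm,row,1000*R[:2,:2].T@(P[:2]-T[:2]))
```

```text
blue 198 313 155 244
yel 214 294 237 293
[76, 78, 74, 79, 77, 74, 78, 64, 43, 36, 35, 19, 39, 53, 52, 50, 52, 51, 48, 50, 52, 51, 51, 49, 49, 50, 51, 55, 51, 48, 55, 51, 51, 50, 50, 57, 56, 67, 67, 78, 77, 85, 85, 83, 85, 90, 90, 90, 88, 87, 91, 89, 91, 90, 87, 90, 87, 89, 84, 87, 89, 87, 86, 83, 88, 88, 90, 84, 83, 91, 118, 138, 136, 134, 132]
disc centre/rad [ 0.64124084 -0.23088321  0.0369777 ] tool mm [6.68189613 0.3315452 ]
top 237 [ 2.35215164e+01 -1.30711910e-02]
top 293 [-4.58784098  0.00610107]
bot 237 [9.38222574 0.01504328]
bot 293 [-26.40546864   0.03945262]
```

Run:
```python
from h import *
c=load('w9.png');im=cv2.imread('pics/w9.png');h=cv2.cvtColor(im,cv2.COLOR_BGR2HSV)
b=cv2.inRange(h,(100,120,30),(130,255,255));b[:,:180]=0;b[:,330:]=0
cn=max(cv2.findContours(b,0,1)[0],key=cv2.contourArea)[:,0]
up=cn[cn[:,1]<205].astype(float)
T=np.array([0.6478,-0.2322,.2795]);R=np.array([[-0.989,.148,0],[.148,.989,0],[0,0,-1]])
t=np.linspace(0,2*np.pi,181)
def hull(q,dz):
    P=[proj(c,T+R@[q[0]+.04*np.cos(a),q[1]+.04*np.sin(a),.0634+dz-z]) for z in(0,.022) for a in t]
    return cv2.convexHull(np.array(P,np.float32))
def res(q,dz):
    H=hull(q,dz);return [cv2.pointPolygonTest(H,(float(u[0]),float(u[1])),True) for u in up]
for dz in(0,.004,.008,.012):
    s=least_squares(res,[0,0],args=(dz,),diff_step=1e-3,x_scale=.01,method='trf') if 0 else None
    from scipy.optimize import minimize
    s=minimize(lambda q:np.mean(np.square(res(q/1000,dz))),[1,0],method='Nelder-Mead');print(dz,s.x,s.fun**.5)
print("eye z err; corners of block predicted")
for z in(.066,.096):
  for x in(.009,-.009): print(z,x,[proj(c,T+R@[x,y,.0634-z]).round(1).tolist() for y in(-.018,.018)])
```

```text
0 [0.04931965 0.35818197] 0.45993541725798875
0.004 [-0.42296624  0.36563319] 0.3596931334749187
0.008 [-0.89296708  0.37381975] 0.5260400832501673
0.012 [-1.36328603  0.3827311 ] 0.8114794344585055
eye z err; corners of block predicted
0.066 0.009 [[220.4, 237.6], [289.5, 237.6]]
0.066 -0.009 [[222.0, 267.1], [287.9, 267.1]]
0.096 0.009 [[213.1, 267.1], [296.9, 267.1]]
0.096 -0.009 [[215.7, 300.2], [294.3, 300.2]]
```

```bash
python3 -m handwheel '[[[0,0,0,0.5,2,0,1],[0,0,0,1,3.2,0,1],[0,0,0,1.1,3.5,0,1],[0,0,0,1.2,3.8,0,1],[0,0,0,1.2,3.8,0,1],[0,0,0,1.2,3.8,0,1],[0,0,0,1.2,3.8,0,1],[0,0,0,1.2,3.8,0,1],[0,0,0,1.2,3.8,0,1],[0,0,0,1.2,3.8,0,1],[0,0,0,1.2,3.8,0,1],[0,0,0,0.8,2.2,0,1]]]'
python3 -m handwheel '[[[0,0,0,0.3,0.8,0,1],[0,0,0,0,0,0,1],[0,0,0,0,0,0,1],[0,0,0,0,0,0,1]]]'
python3 -c "
from h import *
s=sense();p=s['tcp_pos'];R=s['orientation'];print(p,s['wrist_force'],R.round(3).tolist(), 100*R.T@(np.array([.5787,.2062,.2795])-p))"
```

```text
time_s: 15.83
tcp_pos: [0.5781, 0.2014, 0.2804]
orientation: [[-0.99, 0.142, 0.002], [0.142, 0.99, 0.006], [-0.001, 0.006, -1.0]]
wrist_force: [0.8, 0.6, -2.6]
width: 0.0351
finger_force: 60.7
time_s: 16.17
tcp_pos: [0.5788, 0.2022, 0.28]
orientation: [[-0.989, 0.149, 0.002], [0.149, 0.989, 0.001], [-0.001, 0.001, -1.0]]
wrist_force: [0.5, -0.3, -1.7]
width: 0.0352
finger_force: 60.8
[0.57876968 0.20218191 0.28001898] [ 0.51011259 -0.28078283 -1.65687354] [[-0.989, 0.149, 0.002], [0.149, 0.989, 0.001], [-0.001, 0.001, -1.0]] [0.066875   0.39622153 0.05223279]
```

```bash
python3 -m handwheel '[[[0,0,0,0.05,0.4,1,1],[0,0,0,0,0,2,1],[0,0,0,0,0,2,1],[0,0,0,0,0,2,1],[0,0,0,0,0,1,1],[0,0,0,0,0,0.3,1],[0,0,0,0,0,0,1],[0,0,0,0,0,0,1]]]'
python3 -c "
from h import *
D=camera_info('side');S=camera_info('scene')
a=snapshot('side');b=snapshot('scene')
s=sense();print(s['tcp_pos'],s['wrist_force'])
u=proj(D,(.579,.206,.12)).astype(int);v=proj(S,(.579,.206,.12)).astype(int);print(u,v)
cv2.imwrite('pics/s10.png',np.hstack([cv2.resize(i[w[1]-40:w[1]+40,w[0]-40:w[0]+40,::-1],(400,400),interpolation=cv2.INTER_CUBIC) for i,w in((a,u),(b,v))]))"
```

```text
time_s: 16.83
tcp_pos: [0.5791, 0.2085, 0.197]
orientation: [[-0.989, 0.147, 0.001], [0.147, 0.989, 0.0], [-0.001, 0.001, -1.0]]
wrist_force: [0.2, 0.4, -1.5]
width: 0.0354
finger_force: 60.8
[0.57924569 0.2087882  0.19739513] [ 0.39847161 -0.9990147  -2.14884591]
[251 157] [305 180]
```

View pics/s10.png

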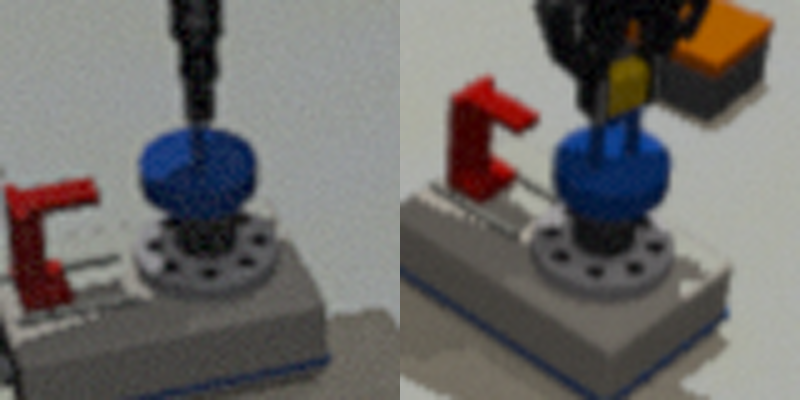

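The cover is centred just above the hub in both views (disc at (198,175) and (612,175), hub directly below); slide still open.

```bash
python3 -m handwheel '[[[0,0,0,0,-0.25,0,1],[0,0,0,0,0,0,1],[0,0,0,0,0,0.4,1],[0,0,0,0,0,0.4,1],[0,0,0,0,0,0,1],[0,0,0,0,0,0,1]]]'
python3 -m handwheel '[[[0,0,0,0,0,0.3,1],[0,0,0,0,0,0.3,1],[0,0,0,0,0,0,1],[0,0,0,0,0,0,1]]]'
```

```text
time_s: 17.43
tcp_pos: [0.5781, 0.2063, 0.1879]
orientation: [[-0.989, 0.146, -0.0], [0.146, 0.989, -0.0], [0.0, -0.0, -1.0]]
wrist_force: [0.6, 0.1, -1.5]
width: 0.0353
finger_force: 60.9
time_s: 17.77
tcp_pos: [0.5787, 0.206, 0.182]
orientation: [[-0.989, 0.147, 0.001], [0.147, 0.989, -0.0], [-0.001, -0.0, -1.0]]
wrist_force: [5.3, -1.1, -5.1]
width: 0.035
finger_force: 60.5
```

```bash
python3 -m handwheel '[[[0,0,0,-0.1,0,0,1],[0,0,0,0,0,0,1],[0,0,0,0,0,0.15,1],[0,0,0,0,0,0.1,1],[0,0,0,0,0,0,1],[0,0,0,0,0,0,1]]]'
```

```text
time_s: 18.27
tcp_pos: [0.5795, 0.2061, 0.1808]
orientation: [[-0.989, 0.146, 0.001], [0.146, 0.989, 0.001], [-0.001, 0.001, -1.0]]
wrist_force: [-0.1, -1.2, 7.4]
width: 0.035
finger_force: 61.7
```

Contact upward at the expected height: seated. Release, retreat and look.

```bash
python3 -m handwheel '[[[0,0,0,0,0,0,0.2],[0,0,0,0,0,0,0],[0,0,0,0,0,0,-0.5],[0,0,0,0,0,0,-1],[0,0,0,0,0,0,-1],[0,0,0,0,0,0,-1],[0,0,0,0,0,-2,-1],[0,0,0,0,0,-4,-1],[0,0,0,0,0,-4,-1],[0,0,0,0,0,-4,-1],[0,0,0,0,0,0,-1],[0,0,0,0,0,0,-1]]]'
python3 -c "
from h import *
c,im=wrist('w11.png')
D=camera_info('side');S=camera_info('scene')
a=snapshot('side');b=snapshot('scene')
u=proj(D,(.55,.206,.12)).astype(int);v=proj(S,(.55,.206,.12)).astype(int)
cv2.imwrite('pics/s11.png',np.hstack([cv2.resize(i[w[1]-45:w[1]+45,w[0]-45:w[0]+45,::-1],(260,260),interpolation=cv2.INTER_CUBIC) for i,w in((a,u),(b,v))]+[cv2.resize(im[20:250,150:380,::-1],(260,260))]))
cv2.imwrite('pics/side11.png',a[:,:,::-1]);print(sense()['tcp_pos'])"
```

```text
time_s: 19.27
tcp_pos: [0.5802, 0.2063, 0.3223]
orientation: [[-0.989, 0.146, 0.004], [0.146, 0.989, 0.002], [-0.003, 0.003, -1.0]]
wrist_force: [0.7, 0.8, -0.4]
width: 0.0855
finger_force: 0.0
[0.57856224 0.20617876 0.3184104 ]
```

View pics/s11.png

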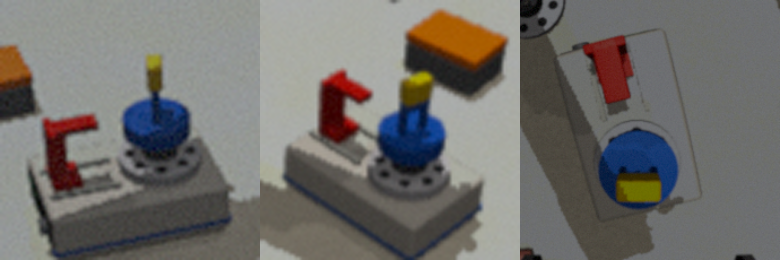

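The cover is seated on the rotor (disc resting on the hub, level in both views) and the slide is open with its tongue clear of the rim.

```bash
python3 -m handwheel '[[[0,0,0,3.2,-0.8,0,0],[0,0,0,3.3,-0.8,0,1],[0,0,0,3.3,-0.8,0,1],[0,0,0,3.3,-0.8,0,1],[0,0,0,3.3,-0.8,0,1],[0,0,-0.12,0,0,0,1],[0,0,-0.12,0,0,0,1],[0,0,0,0,0,0,1],[0,0,0,0,0,0,1],[0,0,0,0,0,0,1]]]' 40
python3 -c "
from h import *
c,im=wrist('w12.png')
h=cv2.cvtColor(im,cv2.COLOR_RGB2HSV);m=cv2.inRange(h,(0,150,40),(6,255,255))|cv2.inRange(h,(174,150,40),(180,255,255))
n,l,st,ce=cv2.connectedComponentsWithStats(m);
for i in range(1,n):
  if st[i,4]>100: print(st[i],ce[i])
s=sense();p=s['tcp_pos'];R=s['orientation'];print(p,R.round(3).tolist(),s['width'])
d=np.array([np.cos(.095),np.sin(.095)]);t=np.array([.579,.2065])-.165*d;print('target',t,100*R.T@(np.r_[t,.112]-p),'face px',proj(c,np.r_[[.579,.2065]-.133*d,.14]))"
```

```text
time_s: 20.25
tcp_pos: [0.411, 0.1905, 0.319]
orientation: [[-0.996, -0.089, -0.001], [-0.089, 0.996, -0.001], [0.001, -0.001, -1.0]]
wrist_force: [-0.5, -0.1, -0.2]
width: 0.0001
finger_force: 0.0
[237 207  35  29 657] [254.13242009 220.09284627]
[0.41106699 0.19049536 0.31909407] [[-0.996, -0.089, -0.001], [-0.089, 0.996, -0.001], [0.001, -0.001, -1.0]] 0.00028643536178474347
target [0.414744   0.19084857] [-0.38733924  0.02448208 20.70906419] face px [255.03805513 205.49781641]
```

```bash
python3 -m handwheel '[[[0,0,0,0,0,3,1],[0,0,0,0,0,3.5,1],[0,0,0,0,0,3.5,1],[0,0,0,0,0,3.5,1],[0,0,0,0,0,3.5,1],[0,0,0,0,0,2.7,1],[0,0,0,0,0,1,1],[0,0,0,0,0,0,1],[0,0,0,0,0,0,1]]]'
python3 -m handwheel '[[[0,0,0,-1,0,0,1],[0,0,0,-0.8,0,0,1],[0,0,0,-0.5,0,0,1],[0,0,0,-0.5,0,0,1],[0,0,0,-0.5,0,0,1],[0,0,0,-0.5,0,0,1],[0,0,0,0,0,0,1]]]'
```

```text
time_s: 21.05
tcp_pos: [0.4115, 0.1905, 0.1133]
orientation: [[-0.996, -0.092, 0.0], [-0.092, 0.996, -0.001], [0.0, -0.001, -1.0]]
wrist_force: [0.2, 0.1, 0.4]
width: -0.0002
finger_force: 0.0
time_s: 21.63
tcp_pos: [0.4508, 0.1949, 0.1141]
orientation: [[-0.996, -0.093, 0.002], [-0.093, 0.996, 0.001], [-0.002, 0.001, -1.0]]
wrist_force: [2.8, -0.1, 6.4]
width: -0.0001
finger_force: 0.0
```

```bash
python3 -m handwheel '[[[0,0,0,-0.5,0,0,1],[0,0,0,-0.5,0,0,1],[0,0,0,-0.5,0,0,1],[0,0,0,-0.5,0,0,1],[0,0,0,-0.2,0,0,1],[0,0,0,0,0,0,1],[0,0,0,0,0,0,1]]]'
python3 -m handwheel '[[[0,0,0,-0.2,0,0,1],[0,0,0,-0.2,0,0,1],[0,0,0,0,0,0,1],[0,0,0,0,0,0,1]]]'
```

```text
time_s: 22.22
tcp_pos: [0.4723, 0.1969, 0.1141]
orientation: [[-0.996, -0.093, 0.002], [-0.093, 0.996, 0.002], [-0.003, 0.001, -1.0]]
wrist_force: [1.6, 0.7, 5.3]
width: -0.0001
finger_force: 0.0
time_s: 22.55
tcp_pos: [0.476, 0.1973, 0.114]
orientation: [[-0.996, -0.093, 0.002], [-0.093, 0.996, 0.002], [-0.002, 0.001, -1.0]]
wrist_force: [0.1, -0.0, 5.9]
width: 0.0002
finger_force: 0.0
```

Run:
```python
from h import *
r=[]
for n in("side","scene"):
    c=camera_info(n)
    for f in(f"pics/{n}0.png",None):
        im=cv2.imread(f)[:,:,::-1] if f else snapshot(n)
        h=cv2.cvtColor(np.ascontiguousarray(im),cv2.COLOR_RGB2HSV);m=cv2.inRange(h,(0,170,60),(6,255,255))|cv2.inRange(h,(174,170,60),(180,255,255))
        x,y=proj(c,(.52,.2,.14)).astype(int);k=np.zeros_like(m);k[y-60:y+60,x-60:x+60]=1;m*=k
        k,l,st,ce=cv2.connectedComponentsWithStats(m);i=1+st[1:,4].argmax();print(n,f,st[i],ce[i])
    d=np.array([np.cos(.093),np.sin(.093)])
    for q in(0,.02,.045):print(q,"tongue end px",proj(c,np.r_[[.579,.2065]-(.075-q)*d,.148]).round(1),"push face",proj(c,np.r_[[.579,.2065]-(.135-q)*d,.115]).round(1))
    u=proj(c,(.55,.206,.12)).astype(int);r.append(cv2.resize(im[u[1]-50:u[1]+50,u[0]-50:u[0]+50,::-1],(400,400),interpolation=cv2.INTER_CUBIC))
cv2.imwrite("pics/s13.png",np.hstack(r))
```

```text
side pics/side0.png [212 153  18  11  77] [219.80519481 156.49350649]
side None [226 151  16  26 128] [231.625    162.453125]
0 tongue end px [229.2 154.7] push face [212.4 166.2]
0.02 tongue end px [235.1 153.6] push face [218.2 165.1]
0.045 tongue end px [242.3 152.3] push face [225.5 163.7]
scene pics/scene0.png [276 156  16  14  92] [282.41304348 161.02173913]
scene None [283 161  17  24 197] [289.04060914 172.18274112]
0 tongue end px [290.  164.9] push face [277.3 165.2]
0.02 tongue end px [294.3 167.3] push face [281.3 167.6]
0.045 tongue end px [299.8 170.5] push face [286.4 170.6]
```

```bash
python3 -m handwheel '[[[0,0,0,-0.2,0,0,1],[0,0,0,-0.1,0,0,1],[0,0,0,0,0,0,1],[0,0,0,0,0,0,1]]]'
```

```text
time_s: 22.98
tcp_pos: [0.4789, 0.1975, 0.114]
orientation: [[-0.996, -0.093, 0.002], [-0.093, 0.996, 0.002], [-0.002, 0.001, -1.0]]
wrist_force: [-0.4, 1.4, 6.6]
width: -0.0001
finger_force: 0.0
```

```bash
python3 -m handwheel '[[[0,0,0,-0.2,0,0,1],[0,0,0,0,0,0,1],[0,0,0,0,0,0,1]]]'
python3 -m handwheel '[[[0,0,0,-0.2,0,0,1],[0,0,0,0,0,0,1],[0,0,0,0,0,0,1]]]'
```

```text
time_s: 23.23
tcp_pos: [0.4794, 0.1976, 0.114]
orientation: [[-0.996, -0.093, -0.001], [-0.093, 0.996, 0.001], [0.001, 0.001, -1.0]]
wrist_force: [-8.3, -0.9, 13.1]
width: -0.0
finger_force: 6.6
time_s: 23.48
tcp_pos: [0.4794, 0.1976, 0.1139]
orientation: [[-0.996, -0.094, -0.006], [-0.094, 0.996, 0.001], [0.006, 0.001, -1.0]]
wrist_force: [-20.4, -3.5, 23.7]
width: 0.0003
finger_force: 11.3
```

End stop reached (TCP stopped, −20 N). Back off straight, rise, and verify numerically.

```bash
python3 -m handwheel '[[[0,0,0,1,0,0,1],[0,0,0,2.5,0,0,1],[0,0,0,2.5,0,0,1],[0,0,0,0,0,-3,1],[0,0,0,0,0,-4,1],[0,0,0,0,0,-4,1],[0,0,0,0,0,-4,1],[0,0,0,0,0,-3,1],[0,0,0,0,0,0,1],[0,0,0,0,0,0,1],[0,0,0,0,0,0,1]]]'
python3 - <<'E'
from h import *
s=sense();print(s['tcp_pos'],s['wrist_force'])
for n in("side","scene"):
    c=camera_info(n);im=snapshot(n);h=cv2.cvtColor(im,cv2.COLOR_RGB2HSV)
    def big(m,P,w=60):
        x,y=proj(c,P).astype(int);k=np.zeros_like(m);k[y-w:y+w,x-w:x+w]=1;m=m*k
        k,l,st,ce=cv2.connectedComponentsWithStats(m);i=1+st[1:,4].argmax();return st[i],ce[i].round(1)
    print(n,"red",big(cv2.inRange(h,(0,170,60),(6,255,255))|cv2.inRange(h,(174,170,60),(180,255,255)),(.52,.2,.14)))
    print("blue",big(cv2.inRange(h,(100,120,30),(130,255,255)),(.579,.206,.13),30),"yellow",big(cv2.inRange(h,(18,120,40),(35,255,255)),(.579,.206,.198),15))
    t=np.linspace(0,6.28,40)
    P=np.array([proj(c,(.579+.04*np.cos(a),.2065+.04*np.sin(a),z)) for a in t for z in(.117,.139)]);print("pred disc",P.min(0).round(1),P.max(0).round(1),"block",proj(c,(.579,.2065,.198)).round(1))
    cv2.imwrite(f"pics/{n}14.png",im[:,:,::-1])
E
```

```text
time_s: 24.4
tcp_pos: [0.422, 0.1915, 0.2926]
orientation: [[-0.996, -0.093, -0.0], [-0.093, 0.996, 0.0], [0.0, 0.0, -1.0]]
wrist_force: [0.5, -0.2, -0.6]
width: 0.0001
finger_force: 0.0
[0.42200062 0.19148286 0.29258333] [ 0.49143205 -0.16096719 -0.62398345]
side red (array([225, 151,  18,   8,  68], dtype=int32), array([233.3, 154. ]))
blue (array([241, 145,  21,  21, 314], dtype=int32), array([251.3, 155.7])) yellow (array([248, 132,   5,  12,  54], dtype=int32), array([250.1, 137.3]))
pred disc [239.1 146.4] [262.9 165.2] block [250.5 138. ]
scene red (array([284, 161,  17,  14,  88], dtype=int32), array([291.6, 166.8]))
blue (array([295, 167,  23,  22, 368], dtype=int32), array([306., 178.])) yellow (array([303, 155,  11,  13, 104], dtype=int32), array([307.9, 160.8]))
pred disc [294.1 169.3] [318.1 188.9] block [307.7 162.3]
```

Cover and slide are where they should be, and the robot is clear.

```bash
python3 -c "
from cell import *
print(close_job())"
```

```text
the job is handed in; nothing more can be done
None
```

The job is handed in: rotor and cover seated on the spindle, slide pushed to its end stop, arm clear, all by my own camera and force checks, since no verdict came back; I viewed 12 pictures, two over the limit of 10.

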